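# Snap the rolling pin into its clip rack

## Robot

A 6-joint arm with a two-finger parallel gripper is mounted at the origin on a cart in front of the work surface, level with it; the furniture and walls round the work are solid. World frame = base frame: x ahead of the robot, y to its left, z up, the work surface at z = 0. Lengths are in m, angles in rad, forces in N, time in s.
With the tool pointing down it reaches from about 0.35 to 0.85 m from the base axis. Payload 8.1 kg.
Tool frame: the origin (TCP) lies at the very end of the fingers, on their centre line; the grasp point (between the pads) lies 19 mm behind it; z points along the fingers, y is the line along which they close (so a half turn about z gives the same grasp; the last joint's range is limited). The gripper opens to 93 mm and grips with 3 to 60 N. Pads are 15 mm wide; open, the fingers measure 128 mm over their backs; the gripper's body (75 mm by 188 mm) begins 65 mm behind the grasp point.
Start: joints at [-1.287, 0.13, 1.488, -0, 1.523, -0.085], TCP at [0.216, -0.56, 0.219] pointing down, gripper open.
Joint ranges: [-2.96, 2.96], [-0.89, 2.26], [0.02, 2.5], [-1.34, 4.48], [0, 2.73], [-2.66, 2.66]. Speed limits (rad/s): [2.39, 2.39, 2.79, 3.14, 3.14, 3.14].

## Interface

Orientations are given as a rotation vector (axis times angle).
In Python, from plant import read_state, eyes, workorder gives the robot as it stands. The module is installed in compiled form; this text tells all that it offers.
- The arm moves only by the tool play_rows, never from a script. Its argument "targets" is one flat list of numbers, 4 for each row, row after row: the shift along the tool's x, y, z in cm, then the turn about the tool's z in degrees. In form: [dx, dy, dz, roll, dx, dy, dz, roll, ...]. A call has 1 to 8 rows; each row is the pose to reach, as a shift and turn from the pose commanded when the call began, along the tool's axes at that moment; what a row does not reach only later rows make up. A row lasts 1/12 s, in which the tool goes at most 41.7 mm and 7.16 degrees, less where a joint would pass 70% of its speed; a pose out of reach is approached as far as the arm can. A call with a gripper value outside its range is refused whole. "grip" is the finger opening in cm, from 0 to 9.3, set as the call begins (left out, the last holds). The fingers move at their own pace and stop on an object; "grip_force" is the grip in N (left out, the last holds). Time passes only in rows, so rows that repeat a pose let the fingers close. It gives the time, the measured TCP pose, the force, the opening and the grip force at its end, in the units of the state.
- read_state(): the state, without advancing time (a new reading comes with each control period).
- eyes.read_camera(name): name is "side" or "top" or "wrist"; returns a dict with "image" (400x640x3 uint8, red, green, blue), "vfov" (degrees; the focal length in pixels is half the picture's height over the tangent of half this angle, whatever the lens; pixels are square), "cx", "cy" (the principal point, pixels), "cam_to_world" (4x4, takes a point from camera to world coordinates); the wrist camera has in their place "T_tool_cam" (4x4, takes a point from camera to tool coordinates, whose origin is the TCP and whose axes are the flange's). Camera axes: x right, y up, looking along -z (the intrinsics and any distortion apply to the point x, -y, -z); pixel columns grow to the right and rows downward; lengths in m; the calibration is good to about 2 mm. A picture is of the moment at which its call begins: read the wrist's pose just before it. There is no depth.
- workorder.close_job(): hands the job in; it is judged then, once.
The state is a dict: "t": time; "q": joint angles; "dq": joint speeds; "joint_torque": joint torques, N m; "tool_pos": TCP position; "orientation": TCP orientation; "force": force on the tool from outside, world axes, zero at the start; "wrist_torque": the same for the moment, N m; "opening": finger opening in m; "gripper_force": force on a finger pad.
Only numpy, scipy, OpenCV 4.12 (cv2) and the standard library are available. Lean on these libraries where they do the work, as an engineer would, in place of code of your own. Each camera call takes 0.05 s, during which the arm holds its last target. There are 200 camera calls.

## Task

Put the rolling pin away: pick it up and press it down into the empty clip rack, keeping hold of it until both pairs of spring jaws have snapped over it and it lies fully home, centred lengthwise over the rack. Then let go of it.

Things in the scene. Friction and masses are not known exactly. Their poses are not given: they have to be found in the camera images.
- pin_center (a point): Loose wooden rolling pin, 0.3 to 0.6 kg, 380 mm long with its handles, barrel 46 mm thick and at least 200 mm long, lying on the table; it can roll. This point is the pin's middle, on its axis (23 mm above the table as it lies); x runs along the pin.
- pin_rack: Empty clip rack, fixed: a wooden board 250 x 110 mm, 16 mm thick, with two spring clips, 80 mm either side of its middle, each 22 mm long. Origin: middle of the underside; x along the board, z up. A clip is a V saddle below and two sprung steel jaws with flared tops (120 mm above the table, 66 mm apart inside), which guide a pin up to 10 mm off sideways. Between the clips fingers have room down to the board.
- rack_seat (a point): Where the pin's middle is when fully home in the empty rack: on its axis, 70 mm above the table; x along the rack (pin either way round). Jaw noses 17 mm above this point, 34 mm apart, must spread to 46 mm: pressing both pairs takes 10 to 20 N in all, most with the pin's axis 24 to 33 mm above this point; then the force drops and the pin snaps down onto the saddles and stays.
- whisk_rack: The other rack, fixed, not to be used: a wooden board 250 x 90 mm, 16 mm thick, holding a wire whisk, top about 100 mm above the table. Origin: middle of the underside; x along the board. The racks lie side by side, middles about 170 to 210 mm apart (in x); which is nearer to the robot varies.

How it is judged:
By the outcome, as a careful person would: the job done as asked, in the order asked, and still so for the second after the job is handed in, with the robot touching nothing.
It also fails if it takes over 48 s, if anything falls off the work surface, if the arm or the gripper's body presses on something with over 40 N, if the wrist force passes 120 N, or if a joint passes its speed limit or range.

## Working session

There is one attempt and no reset: what is moved stays moved. The work goes in short steps, Python scripts to look and compute and a tool call to move; the robot and the scene stay as the last step left them, time stands still between calls to the robot, and variables do not carry over. Pictures are saved under pics/ and viewed, at most 10 in all, crops included, and the job is handed in when it is done.

Besides the shell and the picture viewer there is one more tool, called after "Call:" by a JSON object that holds its "api" and its "payload". play_rows: Moves the arm, as the interface text tells. Its arguments: {"type":"object","properties":{"targets":{"type":"array"},"grip":{"type":"number"},"grip_force":{"type":"number"}},"required":["targets"]}

```bash
mkdir -p pics
cat > h.py <<'E'
import numpy as np, cv2
from scipy.spatial.transform import Rotation as R
from plant import read_state, eyes, workorder
def snap(name, fn):
    s=read_state(); c=eyes.read_camera(name); cv2.imwrite('pics/'+fn,c['image'][:,:,::-1])
    if 'cam_to_world' in c: T=np.array(c['cam_to_world'])
    else:
        W=np.eye(4);W[:3,:3]=R.from_rotvec(s['orientation']).as_matrix();W[:3,3]=s['tool_pos'];T=W@np.array(c['T_tool_cam'])
    k={kk:v for kk,v in c.items() if kk not in('image','cam_to_world','T_tool_cam')}
    np.savez('pics/'+fn+'.npz',T=T,f=c['image'].shape[0]/2/np.tan(np.radians(c['vfov'])/2),cx=c['cx'],cy=c['cy'])
    return k
def pix(fn,pts,z):
    d=np.load('pics/'+fn+'.npz');T=d['T'];out=[]
    for (u,v),zz in zip(pts,np.broadcast_to(z,len(pts))):
        r=T[:3,:3]@np.array([(u-d['cx'])/d['f'],-(v-d['cy'])/d['f'],-1]);o=T[:3,3]
        out.append(o+r*(zz-o[2])/r[2])
    return np.array(out)
E
python3 - <<'E'
from h import *
for n in('top','side'):
    print(snap(n,n+'0.png')); print(np.load('pics/'+n+'0.png.npz')['T'].round(3))
print(read_state())
E
```

```text
{'vfov': 44.58293968049112, 'cx': 326.3734038371164, 'cy': 197.80938055093873}
[[-3.000e-03  9.890e-01 -1.470e-01  3.760e-01]
 [-1.000e+00  1.000e-03  2.700e-02 -2.200e-02]
 [ 2.700e-02  1.470e-01  9.890e-01  1.126e+00]
 [ 0.000e+00  0.000e+00  0.000e+00  1.000e+00]]
{'vfov': 54.260538712772586, 'cx': 319.70930687000674, 'cy': 197.97550120234848}
[[ 0.991  0.092 -0.096  0.434]
 [-0.133  0.616 -0.777 -0.718]
 [-0.013  0.782  0.623  0.622]
 [ 0.     0.     0.     1.   ]]
{'t': 0.1, 'q': array([-1.28743012e+00,  1.31088398e-01,  1.48913402e+00, -3.55489771e-05,
        1.52300282e+00, -8.54283119e-02]), 'dq': array([ 0.00144374,  0.00046374, -0.00511485,  0.00040494,  0.00121243,
        0.0007792 ]), 'joint_torque': array([ 7.45302023e-04, -5.61345112e+01, -4.93093550e+01,  7.70535436e-02,
        2.91605975e-02, -3.44229716e-05]), 'tool_pos': array([ 0.21614691, -0.55917867,  0.21771067]), 'orientation': array([-3.08673894e+00, -5.75729158e-01,  3.08729207e-04]), 'force': array([-0.8337177 , -0.22186951, -0.50210529]), 'wrist_torque': array([ 0.00665758,  0.03087331, -0.05967628]), 'gripper_force': 0.0, 'opening': 0.09298667672487655}
```

View pics/top0.png

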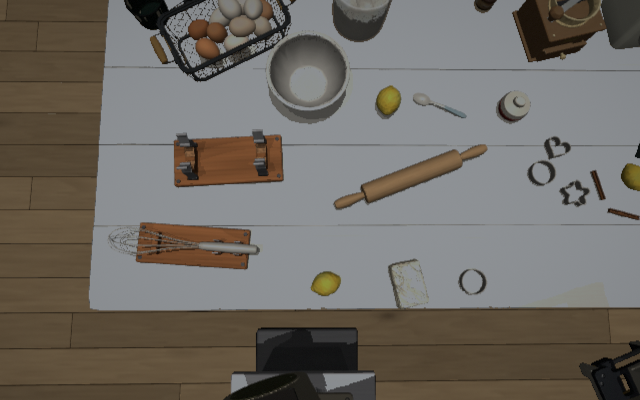

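View pics/side0.png

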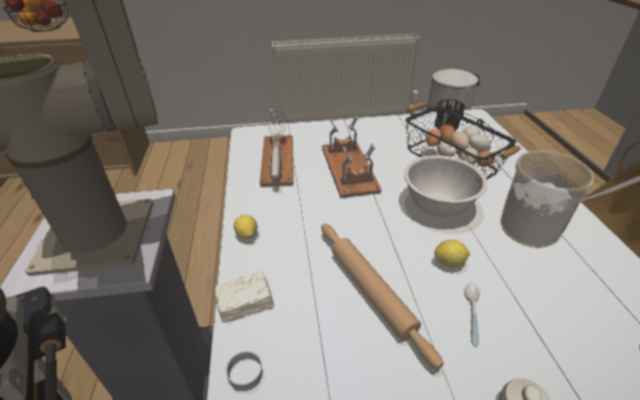

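The top view shows the pin from (336,203) to (486,149), the empty rack around (229,160) and the whisk rack around (195,246). I'll enlarge the pin and rack.

Run:
```python
from h import *
im=cv2.imread('pics/top0.png')
a=cv2.resize(im[120:200,165:295],None,fx=6,fy=6,interpolation=cv2.INTER_CUBIC)[:, :780]
cv2.imwrite('pics/c1.png',a)
b=cv2.resize(im[135:215,325:495],None,fx=4.5,fy=4.5,interpolation=cv2.INTER_CUBIC)
cv2.imwrite('pics/c2.png',b)
```

```text
(no output)
```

View pics/c1.png

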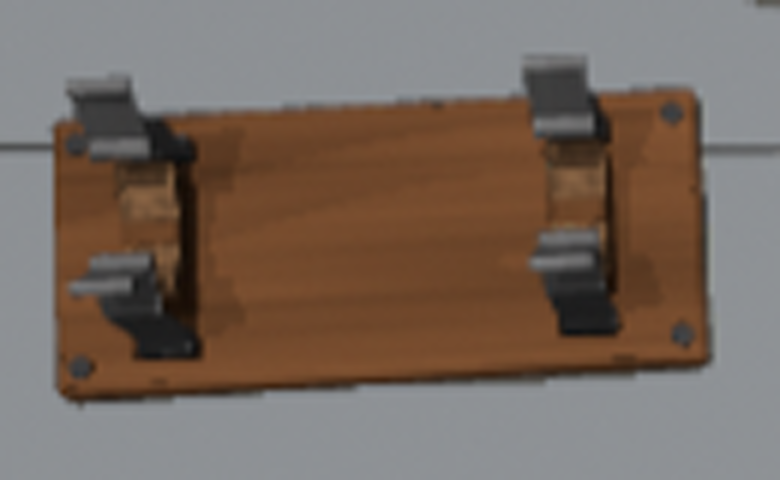

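View pics/c2.png

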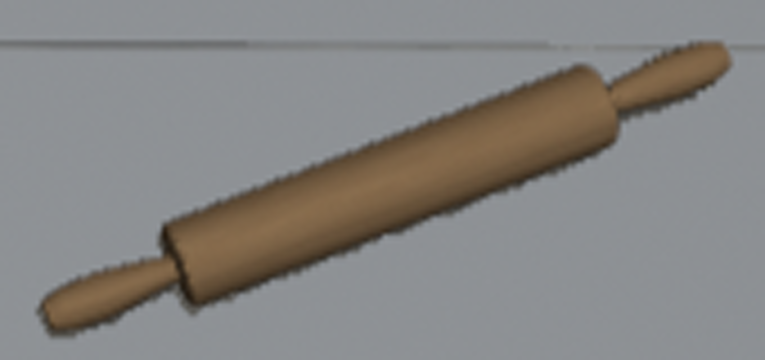

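Run:
```python
from h import *
f='top0.png'
c1=lambda p:[(165+(u-2.5)/6,120+(v-2.5)/6) for u,v in p]
c2=lambda p:[(325+(u-2)/4.5,135+(v-2)/4.5) for u,v in p]
b=pix(f,c1([(55,122),(697,92),(710,362),(60,395)]),.016)
print('board',b.round(4).tolist(),b.mean(0),[np.linalg.norm(b[i]-b[i-1]) for i in range(4)])
def ax(p,q): d=q-p; return np.degrees(np.arctan2(d[1],d[0]))
print('edges',ax(b[1],b[0]),ax(b[2],b[3]))
n=pix(f,c1([(119,150),(122,262),(566,125),(568,238)]),.087)
t=pix(f,c1([(98,85),(101,288),(554,63),(562,262)]),.12)
for k in(n,t):
    l,r=(k[0]+k[1])/2,(k[2]+k[3])/2; print(k.round(4).tolist(),'mid',(l+r)/2,ax(r,l),np.linalg.norm(l-r),np.linalg.norm(k[0]-k[1]),np.linalg.norm(k[2]-k[3]))
p=pix(f,c2([(44,318),(729,55)]),.023);print('pin',p.round(4).tolist(),p.mean(0),ax(p[1],p[0]),np.linalg.norm(p[0]-p[1]))
q=pix(f,c2([(165,230),(195,303),(588,66),(617,138)]),.023);print('barrel',q.mean(0),q.round(4).tolist())
```

```text
board [[0.6764, 0.3021, 0.016], [0.6895, 0.0543, 0.016], [0.5825, 0.0482, 0.016], [0.5692, 0.2957, 0.016]] [0.62941452 0.17506547 0.016     ] [np.float64(0.10740824311438314), np.float64(0.24815406265469717), np.float64(0.10720012530052012), np.float64(0.24784397501560085)]
edges 93.03404213663276 93.08173764355656
[[0.6469, 0.258, 0.087], [0.6055, 0.2553, 0.087], [0.6569, 0.0969, 0.087], [0.6148, 0.0955, 0.087]] mid [0.63101389 0.17641244 0.087     ] 93.45586557322575 0.1607559764143933 0.041502474224719366 0.04209470381304729
[[0.6617, 0.2574, 0.12], [0.5889, 0.2534, 0.12], [0.6705, 0.0978, 0.12], [0.5986, 0.0937, 0.12]] mid [0.62994946 0.17555163 0.12      ] 93.31822112964075 0.1599259388385213 0.07292254343974638 0.0719784843514487
pin [[0.5227, -0.07, 0.023], [0.6612, -0.4278, 0.023]] [ 0.5919628  -0.24891556  0.023     ] 111.14750317093302 0.3837027273559724
barrel [ 0.59262721 -0.24992157  0.023     ] [[0.5682, -0.1321, 0.023], [0.5305, -0.1469, 0.023], [0.655, -0.3536, 0.023], [0.6169, -0.3671, 0.023]]
```

Call:
{"api": "play_rows", "payload": {"targets": [46.3, -15.5, 7, -90, 46.3, -15.5, 7, -90, 46.3, -15.5, 7, -90, 46.3, -15.5, 7, -90, 46.3, -15.5, 7, -90, 46.3, -15.5, 7, -90, 46.3, -15.5, 7, -90, 46.3, -15.5, 7, -90], "grip": 9.3}}

```text
t: 0.77
tool_pos: [0.4715, -0.3474, 0.1707]
orientation: [-2.428, -1.993, 0.0]
force: [-0.1, -0.6, 0.3]
opening: 0.0929
gripper_force: 0.0
```

```bash
cat >> h.py <<'E'
def go(x,y,z,a):
    "shift in tool axes (cm) and turn (deg) to reach TCP x,y,z with tool x at world angle a"
    s=read_state(); M=R.from_rotvec(s['orientation']).as_matrix()
    d=M.T@(np.array([x,y,z])-s['tool_pos'])*100
    cur=np.degrees(np.arctan2(M[1,0],M[0,0])); turn=-((a-cur+180)%360-180)
    print('t',round(s['t'],2),'pos',s['tool_pos'].round(4),'ang',cur.round(2),'tilt',M[:,2].round(3),'shift',d.round(2),'turn',turn.round(2),'F',s['force'].round(1),'open',round(s['opening'],4),'gf',round(s['gripper_force'],1),'dq',np.abs(s['dq']).max().round(3))
E
python3 -c "
from h import *
go(.592,-.249,.12,111.1)"
```

```text
t 0.77 pos [ 0.4715 -0.3474  0.1707] ang 78.77 tilt [-0.  0. -1.] shift [11.99  9.91  5.07] turn -32.33 F [-0.1 -0.6  0.3] open 0.0929 gf 0.0 dq 0.846
```

Call:
{"api": "play_rows", "payload": {"targets": [9, 8, 4, -28, 9, 8, 4, -28, 9, 8, 4, -28, 9, 8, 4, -28, 9, 8, 4, -28, 9, 8, 4, -28, 9, 8, 4, -28]}}

```text
t: 1.35
tool_pos: [0.5663, -0.2779, 0.1317]
orientation: [1.887, 2.511, -0.001]
force: [0.4, 0.1, 1.1]
opening: 0.0932
gripper_force: 0.0
```

```bash
python3 -c "
from h import *
snap('wrist','w1.png')
go(.592,-.249,.12,111.1)"
```

```text
t 1.4 pos [ 0.5663 -0.2782  0.132 ] ang 106.16 tilt [ 0.001 -0.001 -1.   ] shift [2.09 3.28 1.2 ] turn -4.94 F [-0.4  0.  -0.4] open 0.0931 gf 0.0 dq 0.011
```

View pics/w1.png

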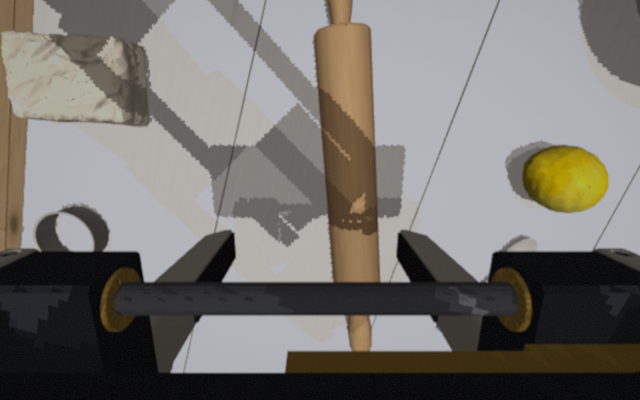

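The wrist view shows the barrel between the fingers, its far end at about (343,25) and its axis near (353,220).

```bash
python3 -c "
from h import *
p=pix('w1.png',[(343,28),(353,220)],.03);print(p)
d=p[0]-p[1];print(np.degrees(np.arctan2(d[1],d[0])))
u=np.array([np.cos(np.radians(111.1)),np.sin(np.radians(111.1))]);c=np.array([.592,-.249])
n=np.array([-u[1],u[0]])
print((p[:,:2]-c)@u,(p[:,:2]-c)@n)
go(.592,-.249,.09,111.1)"
```

```text
[[ 0.5477978  -0.13785701  0.03      ]
 [ 0.60361788 -0.28522994  0.03      ]]
110.7450606916636
[ 0.1196039  -0.03798325] [0.00122748 0.00220372]
t 1.4 pos [ 0.5663 -0.2782  0.132 ] ang 106.16 tilt [ 0.001 -0.001 -1.   ] shift [2.09 3.28 4.2 ] turn -4.94 F [-0.4  0.  -0.4] open 0.0931 gf 0.0 dq 0.011
```

Call:
{"api": "play_rows", "payload": {"targets": [1, 1.6, 0.6, -2.5, 2.1, 3.3, 1.2, -4.9, 2.1, 3.3, 3, -4.9, 2.1, 3.3, 4.2, -4.9, 2.1, 3.3, 4.2, -4.9, 2.1, 3.3, 4.2, -4.9, 2.1, 3.3, 4.2, -4.9]}}

```text
t: 1.98
tool_pos: [0.5923, -0.2486, 0.0901]
orientation: [1.774, 2.592, -0.0]
force: [0.8, 0.4, 0.1]
opening: 0.093
gripper_force: 0.0
```

```bash
python3 -c "
from h import *
go(.592,-.249,.005,111.1)"
```

```text
t 1.98 pos [ 0.5923 -0.2486  0.0901] ang 111.21 tilt [ 0. -0. -1.] shift [-0.02 -0.04  8.51] turn 0.11 F [0.8 0.4 0.1] open 0.093 gf 0.0 dq 0.012
```

Call:
{"api": "play_rows", "payload": {"targets": [0, 0, 2, 0, 0, 0, 4, 0, 0, 0, 6, 0, 0, 0, 7.5, 0, 0, 0, 8.2, 0, 0, 0, 8.4, 0, 0, 0, 8.4, 0, 0, 0, 8.4, 0]}}

```text
t: 2.65
tool_pos: [0.5934, -0.2481, 0.0067]
orientation: [1.771, 2.593, 0.0]
force: [0.2, -0.6, 0.0]
opening: 0.093
gripper_force: 0.0
```

Call:
{"api": "play_rows", "payload": {"targets": [0, 0, 0, 0, 0, 0, 0, 0, 0, 0, 0, 0, 0, 0, 0, 0, 0, 0, 0, 0, 0, 0, 0, 0, 0, 0, 0, 0, 0, 0, 0, 0], "grip": 3, "grip_force": 55}}

```text
t: 3.32
tool_pos: [0.5921, -0.2478, 0.0053]
orientation: [-1.772, -2.594, 0.001]
force: [-2.0, -1.0, 1.2]
opening: 0.0453
gripper_force: 55.1
```

Call:
{"api": "play_rows", "payload": {"targets": [0, 0, 0, 0, 0, 0, 0, 0, 0, 0, 0, 0, 0, 0, 0, 0]}}

```text
t: 3.65
tool_pos: [0.5921, -0.2478, 0.0053]
orientation: [-1.772, -2.593, 0.001]
force: [-4.8, -1.4, 4.2]
opening: 0.0448
gripper_force: 55.0
```

Call:
{"api": "play_rows", "payload": {"targets": [0, 0, -1, 0, 0, 0, -3, 0, 0, 0, -6, 0, 0, 0, -9, 0, 0, 0, -12, 0, 0, 0, -15, 0, 0, 0, -17, 0, 0, 0, -18, 0]}}

```text
t: 4.32
tool_pos: [0.5942, -0.2478, 0.1895]
orientation: [1.769, 2.59, 0.002]
force: [1.1, 0.2, -4.4]
opening: 0.045
gripper_force: 55.0
```

Call:
{"api": "play_rows", "payload": {"targets": [0, 0, 0, 0, 0, 0, 0, 0]}}

```text
t: 4.48
tool_pos: [0.5925, -0.2472, 0.1845]
orientation: [-1.772, -2.594, -0.0]
force: [-0.6, -0.6, -5.9]
opening: 0.045
gripper_force: 55.0
```

```bash
python3 -c "
from h import *
go(.630,.1755,.19,93.2)"
```

```text
t 4.48 pos [ 0.5925 -0.2472  0.1845] ang 111.34 tilt [-0.     0.001 -1.   ] shift [38.01 18.88 -0.53] turn 18.14 F [-0.6 -0.6 -5.9] open 0.045 gf 55.0 dq 0.037
```

Call:
{"api": "play_rows", "payload": {"targets": [1, 0.5, -0.3, 0.5, 3, 1.5, -0.6, 1.5, 5.5, 2.7, -1, 2.6, 8.5, 4.2, -1.5, 4, 11.5, 5.7, -1.5, 5.5, 14.5, 7.2, -1.5, 7, 17.5, 8.7, -1.5, 8.4, 20.5, 10.2, -1.5, 9.8]}}

```text
t: 5.15
tool_pos: [0.6114, -0.0176, 0.1969]
orientation: [-1.986, -2.429, 0.004]
force: [-0.0, -0.4, -5.6]
opening: 0.0446
gripper_force: 55.0
```

Call:
{"api": "play_rows", "payload": {"targets": [4.3, 0.8, 0, 1.4, 8, 1.5, 0, 2.8, 11.2, 2.1, 0, 4.2, 14, 2.6, 0, 5.6, 16, 3, 0, 7, 17, 3.2, 0, 8, 17.6, 3.4, 0, 8.2, 17.6, 3.4, 0, 8.3]}}

```text
t: 5.82
tool_pos: [0.6099, 0.1609, 0.1976]
orientation: [-2.154, -2.283, 0.005]
force: [0.6, 0.8, -5.7]
opening: 0.0443
gripper_force: 55.0
```

```bash
python3 -c "
from h import *
go(.630,.1755,.19,93.2)"
```

```text
t 5.82 pos [0.6099 0.1609 0.1976] ang 93.34 tilt [-0.004 -0.    -1.   ] shift [1.34 2.1  0.75] turn 0.14 F [ 0.6  0.8 -5.7] open 0.0443 gf 55.0 dq 0.038
```

Call:
{"api": "play_rows", "payload": {"targets": [0.4, 0.7, 0, 0, 0.9, 1.4, 0, 0.1, 1.3, 2.1, 0.3, 0.1, 1.3, 2.1, 0.8, 0.1, 1.3, 2.1, 0.8, 0.1, 1.3, 2.1, 0.8, 0.1, 1.3, 2.1, 0.8, 0.1]}}

```text
t: 6.4
tool_pos: [0.6313, 0.1735, 0.1921]
orientation: [-2.16, -2.281, 0.001]
force: [-0.3, -0.2, -5.6]
opening: 0.0448
gripper_force: 55.0
```

```bash
python3 -c "
from h import *
snap('wrist','w2.png');snap('top','t2.png');snap('side','s2.png')
im=cv2.imread('pics/t2.png')[90:230,130:320]
im2=cv2.imread('pics/s2.png')[60:220,250:440]
cv2.imwrite('pics/c3.png',np.hstack([cv2.resize(im,(400,295),interpolation=2),cv2.resize(im2,(350,295),interpolation=2)]))
go(.630,.1755,.19,93.2)"
```

```text
t 6.55 pos [0.6314 0.1738 0.1927] ang 93.12 tilt [ 0.  0. -1.] shift [ 0.18 -0.13  0.27] turn -0.08 F [-0.1  0.4 -4.6] open 0.0447 gf 55.0 dq 0.002
```

View pics/w2.png

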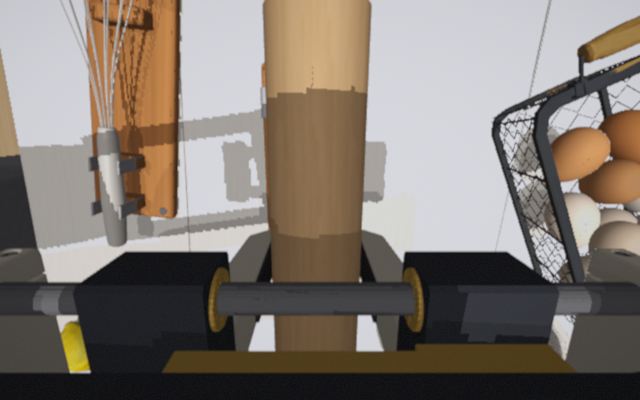

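View pics/c3.png

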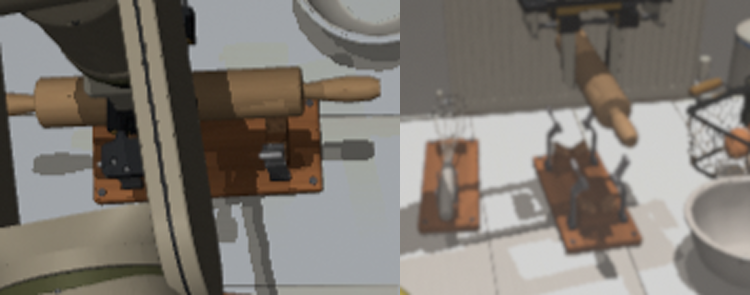

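The pin is held level-looking over the rack: in the top crop the barrel's ends are at (37,105) and (302,92), and its right tip is at (380,87).

```bash
python3 -c "
from h import *
s=400/190;c=[(130+u/s,90+v/2.107) for u,v in [(37,103),(302,92),(380,87)]]
p=pix('t2.png',c,.2105);print(p.round(4).tolist());m=(p[0]+p[1])/2;d=p[0]-p[1]
print('mid',m,np.degrees(np.arctan2(d[1],d[0])),np.linalg.norm(d),np.linalg.norm(p[2]-m))
print('by tip',p[2]+d/np.linalg.norm(d)*.19)
d=np.load('pics/w2.png.npz');print(d['T'].round(3),d['f'])
for v,l,r in[(5,264,371.5),(90,266.5,368),(230,274,362)]:
  D=d['f']*.046/(r-l);u=(l+r)/2
  print((d['T']@[(u-d['cx'])/d['f']*D,-(v-d['cy'])/d['f']*D,-D,1]).round(4))
g=np.load('pics/w1.png.npz')
for v,l,r in[(28,315,371),(220,329,376)]:
  D=g['f']*.046/(r-l);u=(l+r)/2
  print((g['T']@[(u-g['cx'])/g['f']*D,-(v-g['cy'])/g['f']*D,-D,1]).round(4))
"
```

```text
[[0.6256, 0.2952, 0.2105], [0.6371, 0.0551, 0.2105], [0.6421, -0.0164, 0.2105]]
mid [0.63133431 0.17513282 0.2105    ] 92.7300074248515 0.24032818016698584 0.19179232993714795
by tip [0.63308557 0.17342922 0.2105    ]
[[ 0.999 -0.053 -0.011  0.628]
 [ 0.054  0.966  0.253  0.245]
 [-0.003 -0.253  0.967  0.358]
 [ 0.     0.     0.     1.   ]] 309.74876494245143
[0.6256 0.2918 0.2082 1.    ]
[0.6273 0.2573 0.2091 1.    ]
[0.6316 0.1886 0.2049 1.    ]
[ 0.5478 -0.1339  0.0151  1.    ]
[ 0.6077 -0.2914  0.0087  1.    ]
```

Call:
{"api": "play_rows", "payload": {"targets": [0.1, -0.1, 0.7, 0, 0.15, -0.1, 2, 0, 0.15, -0.1, 3.8, 0, 0.15, -0.1, 5.6, 0, 0.15, -0.1, 7, 0, 0.15, -0.1, 7.8, 0, 0.15, -0.1, 8, 0, 0.15, -0.1, 8, 0]}}

```text
t: 7.22
tool_pos: [0.6297, 0.1753, 0.1113]
orientation: [-2.159, -2.281, 0.002]
force: [-1.0, -0.3, -5.7]
opening: 0.0448
gripper_force: 55.0
```

```bash
python3 -c "
from h import *
go(.6305,.1748,.05,93.2)
c=snap('side','s3.png')
im2=cv2.imread('pics/s3.png')[60:220,250:440]
cv2.imwrite('pics/c4.png',cv2.resize(im2,None,fx=4,fy=3.7,interpolation=2)[:,:800])"
```

```text
t 7.22 pos [0.6297 0.1753 0.1113] ang 93.13 tilt [-0.002 -0.    -1.   ] shift [-0.05  0.08  6.13] turn -0.07 F [-1.  -0.3 -5.7] open 0.0448 gf 55.0 dq 0.03
```

View pics/c4.png

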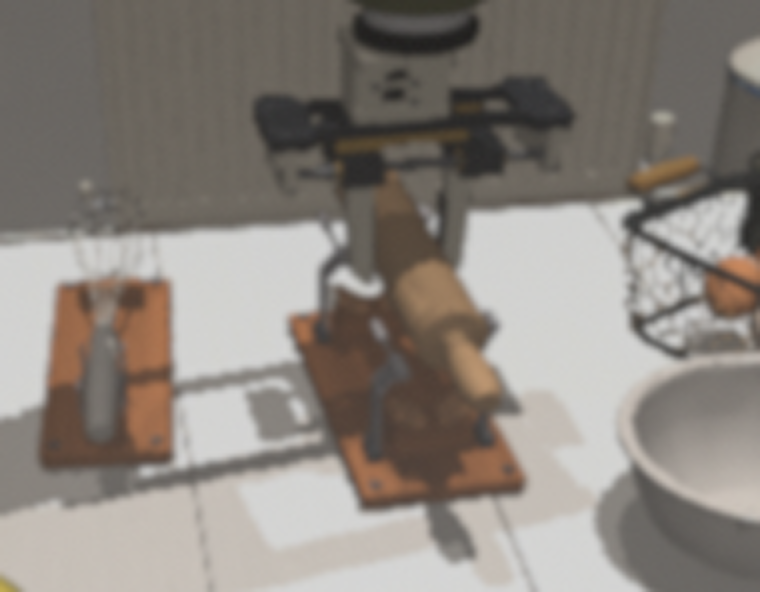

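The side view shows the barrel between the flared jaws ((385,360) and (490,325)), with nothing else touching. I'll press down slowly.

Call:
{"api": "play_rows", "payload": {"targets": [0, 0, 0.5, 0, 0, 0, 1, 0, 0, 0, 1.4, 0, 0, 0, 1.8, 0, 0, 0, 2.2, 0, 0, 0, 2.5, 0, 0, 0, 2.5, 0]}}

```text
t: 7.85
tool_pos: [0.6298, 0.1753, 0.0869]
orientation: [-2.159, -2.281, 0.001]
force: [-2.1, -0.4, -4.5]
opening: 0.0444
gripper_force: 55.0
```

Call:
{"api": "play_rows", "payload": {"targets": [0, 0, 0.3, 0, 0, 0, 0.6, 0, 0, 0, 0.9, 0, 0, 0, 1.2, 0, 0, 0, 1.5, 0, 0, 0, 1.8, 0, 0, 0, 1.8, 0]}}

```text
t: 8.43
tool_pos: [0.631, 0.1757, 0.0705]
orientation: [2.159, 2.281, 0.003]
force: [-0.6, 0.1, 1.0]
opening: 0.0451
gripper_force: 55.0
```

Call:
{"api": "play_rows", "payload": {"targets": [0, 0, 0.3, 0, 0, 0, 0.6, 0, 0, 0, 0.9, 0, 0, 0, 1.2, 0, 0, 0, 1.2, 0]}}

```text
t: 8.85
tool_pos: [0.6289, 0.1749, 0.0547]
orientation: [-2.159, -2.28, 0.005]
force: [1.0, 0.8, -13.8]
opening: 0.0445
gripper_force: 55.0
```

Call:
{"api": "play_rows", "payload": {"targets": [0, 0, 0.2, 0, 0, 0, 0.4, 0, 0, 0, 0.6, 0, 0, 0, 0.6, 0, 0, 0, 0.6, 0]}}

```text
t: 9.27
tool_pos: [0.6297, 0.1752, 0.0523]
orientation: [-2.159, -2.281, 0.002]
force: [-8.8, -2.0, 2.7]
opening: 0.0448
gripper_force: 55.0
```

```bash
python3 -c "
from h import *
go(.6305,.1748,.05,93.2);print(read_state()['wrist_torque'])
c=snap('side','s4.png')
im2=cv2.imread('pics/s4.png')[90:200,300:430]
cv2.imwrite('pics/c5.png',cv2.resize(im2,None,fx=5,fy=5,interpolation=2))"
```

```text
t 9.27 pos [0.6297 0.1752 0.0523] ang 93.14 tilt [-0.001 -0.    -1.   ] shift [-0.05  0.07  0.23] turn -0.06 F [-8.8 -2.   2.7] open 0.0448 gf 55.0 dq 0.003
[-0.40850619  1.38418568  0.06875159]
```

View pics/c5.png

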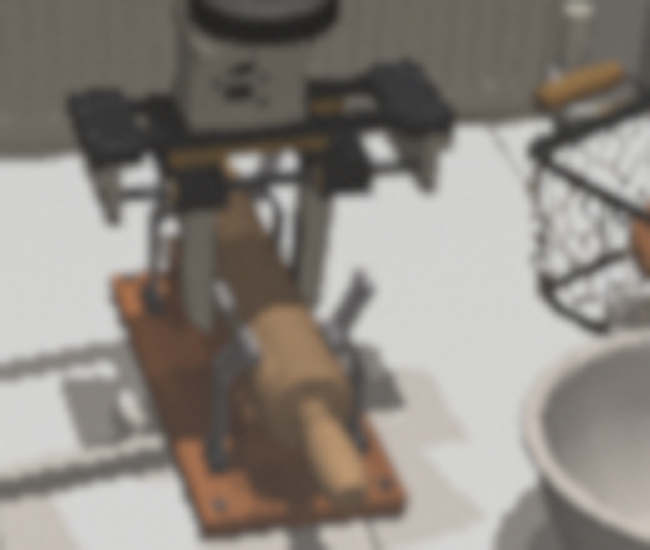

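The near clip's jaws now close over the barrel, and the force dipped and then rose again, so it has seated. One more firm press, then release.

Call:
{"api": "play_rows", "payload": {"targets": [0, -0.05, 0.1, 0, 0, -0.1, 0.25, 0, 0, -0.1, 0.4, 0, 0, -0.1, 0.4, 0, 0, -0.1, 0.4, 0]}}

```text
t: 9.73
tool_pos: [0.6298, 0.1753, 0.052]
orientation: [2.159, 2.281, 0.001]
force: [-18.8, -4.4, 24.5]
opening: 0.0451
gripper_force: 55.0
```

```bash
python3 -c "
from h import *
go(.6305,.1748,.05,93.2);print(read_state()['wrist_torque'])"
```

```text
t 9.73 pos [0.6298 0.1753 0.052 ] ang 93.14 tilt [ 0.001 -0.    -1.   ] shift [-0.05  0.07  0.2 ] turn -0.06 F [-18.8  -4.4  24.5] open 0.0451 gf 55.0 dq 0.001
[-0.94126845  3.01090147  0.07756468]
```

Call:
{"api": "play_rows", "payload": {"targets": [0, 0, -0.2, 0, 0, 0, -0.5, 0, 0, 0, -0.5, 0, 0, 0, -0.5, 0]}}

```text
t: 10.07
tool_pos: [0.6292, 0.1753, 0.0522]
orientation: [-2.16, -2.281, 0.0]
force: [-3.3, 0.9, -4.2]
opening: 0.0446
gripper_force: 55.0
```

Call:
{"api": "play_rows", "payload": {"targets": [0, 0, 0, 0, 0, 0, 0, 0, 0, 0, 0, 0, 0, 0, 0, 0, 0, 0, 0, 0, 0, 0, 0, 0, 0, 0, 0, 0, 0, 0, 0, 0], "grip": 9.3}}

```text
t: 10.73
tool_pos: [0.6294, 0.1753, 0.0524]
orientation: [2.16, 2.281, 0.0]
force: [0.4, 0.5, 0.1]
opening: 0.0913
gripper_force: 0.0
```

```bash
python3 -c "
from h import *
go(.6305,.1748,.2,93.2);print(read_state()['wrist_torque'])"
```

```text
t 10.73 pos [0.6294 0.1753 0.0524] ang 93.12 tilt [ 0.  0. -1.] shift [ -0.06   0.11 -14.76] turn -0.08 F [0.4 0.5 0.1] open 0.0913 gf 0.0 dq 0.001
[-0.04363204 -0.11449057  0.03488289]
```

Released without load. Now I'll retreat straight up, then swing aside (-y) to clear the top view.

Call:
{"api": "play_rows", "payload": {"targets": [0, 0, -1, 0, 0, 0, -3, 0, 0, 0, -5.5, 0, 0, 0, -8.5, 0, 0, 0, -11.5, 0, 0, 0, -14, 0, 0, 0, -15.5, 0, 0, 0, -16, 0]}}

```text
t: 11.4
tool_pos: [0.6312, 0.1757, 0.2176]
orientation: [2.157, 2.278, 0.009]
force: [-0.4, 0.7, 0.5]
opening: 0.0929
gripper_force: 0.0
```

Call:
{"api": "play_rows", "payload": {"targets": [-3, -1, -3, 0, -7, -2, -4, 0, -11, -3, -4, 0, -15, -4, -4, 0, -19, -5, -4, 0, -23, -6, -4, 0, -26, -7, -4, 0, -28, -7, -4, 0]}}

```text
t: 12.07
tool_pos: [0.5728, -0.1114, 0.2517]
orientation: [-2.162, -2.278, 0.002]
force: [1.0, 0.5, -0.2]
opening: 0.0927
gripper_force: 0.0
```

Call:
{"api": "play_rows", "payload": {"targets": [-1, 0, 0, 0, -2, 0, 0, 0, -2, 0, 0, 0, -2, 0, 0, 0]}}

```text
t: 12.4
tool_pos: [0.5759, -0.1273, 0.2519]
orientation: [-2.159, -2.281, -0.0]
force: [0.2, -0.0, 0.8]
opening: 0.0931
gripper_force: 0.0
```

```bash
python3 -c "
from h import *
snap('top','t5.png');snap('side','s5.png')
a=cv2.resize(cv2.imread('pics/t5.png')[110:210,140:320],None,fx=4.4,fy=3,interpolation=2)
b=cv2.resize(cv2.imread('pics/s5.png')[100:210,300:410],None,fx=2.6,fy=2.6,interpolation=2)
b=cv2.copyMakeBorder(b,0,0,0,a.shape[1]-b.shape[1],0)
cv2.imwrite('pics/c6.png',np.vstack([a,b]));print(a.shape,b.shape)
go(.63,.175,.2,93.2)"
```

```text
(300, 792, 3) (286, 792, 3)
t 12.5 pos [ 0.576  -0.1267  0.2521] ang 93.21 tilt [-0.     0.001 -1.   ] shift [29.81  7.08  5.23] turn 0.01 F [-0.6 -0.1 -0.2] open 0.0927 gf 0.0 dq 0.005
```

View pics/c6.png

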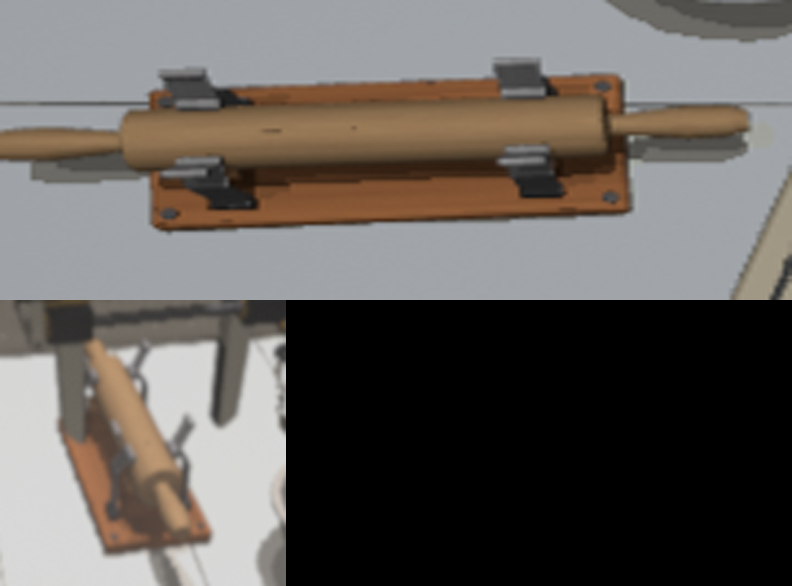

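Both jaw pairs lap over the barrel; its ends are at (122,138) and (606,125). I'll check that it's centred.

```bash
python3 -c "
from h import *
p=pix('t5.png',[(140+(u-1.7)/4.4,110+(v-1)/3) for u,v in[(122,139),(606,126),(749,120)]],.07)
d=p[0]-p[1];print(p.round(4),(p[0]+p[1])/2,np.linalg.norm(d),np.degrees(np.arctan2(d[1],d[0])),p[2]+d/np.linalg.norm(d)*.19)
b=pix('t5.png',[(140+(u-1.7)/4.4,110+(v-1)/3) for u,v in[(151,92),(622,77),(630,211),(155,229)]],.016);print(b.mean(0))"
```

```text
[[ 0.6254  0.2988  0.07  ]
 [ 0.636   0.0577  0.07  ]
 [ 0.6409 -0.0142  0.07  ]] [0.63070456 0.17826882 0.07      ] 0.2412861415337486 92.53299261779013 [0.63245956 0.17564232 0.07      ]
[0.62852793 0.1747235  0.016     ]
```

```bash
python3 -c "
from h import *
print(workorder.close_job())"
```

```text
the job is handed in; nothing more can be done
None
```

The rolling pin is pressed home in the empty clip rack: both jaw pairs have snapped over it, it is centred lengthwise to about 1–3 mm, and it is released. I handed the job in at about 12.5 s with the arm clear.

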